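Bolt the retaining strap over a hub, catch held down

TASK

Secure the hub in its fixture: with a fingertip push the strap's stud until the strap lies across the hub against its stop. Then hold the spring safety catch (the long ribbed paddle) down with one fingertip while the other pushes the bolt by its upright thumb plate fully home through the keeper at the strap's end, and let the catch spring back up into its notch so that the bolt is locked. Only touch and push: do not grip the strap, its stud or the thumb plate, and do not disturb the hub or the other things.

Things in the scene. Friction and masses are not known exactly. Their poses are not given: they have to be found in the camera images.
- fixture: Steel hub fixture, fixed to the bench: base plate 205 x 385 x 12 mm. Origin on the bench surface; in its frame the plate covers x -125 to 80 and y -205 to 180 mm, z is up, +y is the way the bolt slides home, the catch is on the -x side of the bolt. Hub at (0, 80); stop post, 69 mm high, at (23.5, 14); two guides over the bolt, 41.5 mm high, 12 mm long, at y = -45 and y = -168 mm.
- strap (a joint): Angle of the retaining strap about its vertical pivot, rad: 0 = shut across the hub against its stop, growing to 1.0 as its free end swings to the fixture's -x side. Starts at 0.4 to 0.8. Light hinge friction (under 1 N at the stud): it stays where it is left. The strap is a flat bar 28 mm wide, its top 67 mm above the bench.
- strap_pivot (a point): On the strap's vertical hinge axis, 63 mm above the bench, at (0, 150) mm in the fixture's frame.
- strap_stud (a point): Centre, 84 mm above the bench, of the push stud: upright round pin, diameter 16 mm, from 67 to 101 mm above the bench, on the strap near its free end, 148 mm from the pivot. Axes turn with the strap: y towards the pivot, x across it; pushed towards +x the strap shuts. Shut, it stands at (0, 2) mm in the fixture's frame.
- strap_keeper (a point): Centre of the keeper's window at the strap's free end, 165 mm from the pivot, 31.5 mm above the bench: a plate 46 mm wide and 10 mm thick hanging from the strap to 20 mm above the bench; window 26 mm wide, 16 mm high. The bolt's nose is 18 x 10 mm. Axes as the stud's.
- catch (a joint): Angle of the spring safety catch, rad: 0 = up (tooth in a notch of the bolt), 0.16 = fully down on its stop; the bolt is free beyond about 0.11. Needs about 3 N at the pad to start and 8 N to press right down; springs up when let go. While it is up the bolt cannot move; let go part-way, it drops into the next of its three notches (18 mm apart).
- catch_pad (a point): Middle of the pressing area on top of the catch: aluminium paddle with dark ribs, 104 mm long (fixture y -160 to -56), 60 mm wide (x -102 to -42), hinged along its edge away from the bolt. At (-59, -108) mm in the fixture's frame, 46 mm from the hinge pin, 51.5 mm above the bench when up; sinks 7 mm. Press anywhere along its length.
- bolt (a joint): Travel of the bolt along the fixture's +y, m: 0 = drawn (start), 0.036 = fully home in the last notch; its end stop is at 0.037. Sliding it takes about 2 to 4 N.
- bolt_plate (a point): Centre, 54 mm above the bench, of the bolt's upright thumb plate: 40 mm wide (fixture x -10 to 30), 8 mm thick (y; its top bead 11 mm), from 36 to 74 mm above the bench. At (10, -118) mm in the fixture's frame drawn, (10, -82) mm home; axes as the fixture's. Push its -y face towards +y. The flat bolt under it is 26 mm wide, its top 36 mm above the bench.
- hub: Loose grey turned hub, 108 mm in diameter and 44 mm high, standing on the fixture's plate between three pins, under the shut strap; origin under its centre. Leave it in place.
- cap_screw_a: Black cap screw standing on its head on the fixture's plate, 16 mm in diameter, 42 mm tall; origin under its centre. Leave alone.
- cap_screw_b: A second such screw beside the first. Leave alone.
- hex_key: Hexagon key, 111 x 42 x 10 mm, lying in front of the fixture; origin underneath. Leave alone.
- spanner: Open-ended spanner, 184 x 30 x 6 mm, lying behind the fixture; origin underneath. Leave alone.
- screwdriver: Screwdriver, 202 mm long, lying in front of the fixture; origin underneath. Leave alone.
- red_bin: Small red plastic bin, 164 x 106 x 76 mm, to the right of the fixture; origin underneath. Leave alone.
- tape: Roll of tape lying flat, 104 mm across, 25 mm high, to the right; origin underneath. Leave alone.
Things that resemble listed ones, but are neither listed nor needed, are in the scene too. Leave any turquoise look-alike of the hub alone.

How it is judged:
By the outcome, as a careful person would: the job done as asked, in the order asked, and still so for the second after the job is handed in, with the robot touching nothing.
It also fails if it takes over 45 s, if anything falls off the work surface, if the arm or the gripper's body presses on something with over 40 N, if the wrist force passes 120 N, or if a joint passes its speed limit or range.

ROBOT

A 6-joint arm with a two-finger parallel gripper is mounted at the origin on a cart in front of the work surface, level with it; the furniture and walls round the work are solid. World frame = base frame: x ahead of the robot, y to its left, z up, the work surface at z = 0. Lengths are in m, angles in rad, forces in N, time in s.
With the tool pointing down it reaches from about 0.3 to 0.775 m from the base axis. Payload 14.6 kg.
Tool frame: the origin (TCP) lies at the very end of the fingers, on their centre line; the grasp point (between the pads) lies 19 mm behind it; z points along the fingers, y is the direction in which the jaws open and shut (so a half turn about z gives the same grasp; the last joint's range is limited). The gripper opens to 94 mm and grips with 3 to 60 N. Pads are 16 mm wide; open, the fingers measure 119 mm over their backs; the gripper's body (75 mm by 177 mm) begins 78 mm behind the grasp point.
Start: joints at [1.265, 0.3, 1.521, -0, 1.321, -0.067], TCP at [0.13, 0.534, 0.205] pointing down, gripper open.
Joint ranges: [-3.03, 3.03], [-0.79, 2.21], [0.23, 2.52], [-1.04, 4.18], [0, 3.07], [-2.55, 2.55]. Speed limits (rad/s): [2.22, 2.22, 2.57, 3.14, 3.14, 3.14].

INTERFACE

Orientations are given as [roll, pitch, yaw] about the fixed x, y, z axes, in that order (R = Rz(yaw) Ry(pitch) Rx(roll)).
In Python, from station import ctrl, eyes gives the robot as it stands.
- The arm moves only by the tool jog_arm, never from a script. Its argument "moves" is a list of rows, each a list of 3 entries, a list of its own where there are three numbers: the shift along the world's x, y, z in mm, then the turn, a rotation vector about the world's x, y, z in units of 5 degrees (1.0 is 5 degrees), then the finger opening in mm, from 0 to 94. In form: [[[tx, ty, tz], [wx, wy, wz], jaw], ...]. A call has 1 to 5 rows; each row is the pose to reach, as a shift and turn from the pose commanded when the call began; what a row does not reach only later rows make up. A row lasts 1/12 s, in which the tool goes at most 41.7 mm and 7.16 degrees, less where a joint would pass 70% of its speed; a pose out of reach is approached as far as the arm can. A call with a gripper value outside its range is refused whole. The fingers move at their own pace and stop on an object; "squeeze" is the grip in N (left out, the last holds). Time passes only in rows, so rows that repeat a pose let the fingers close. It gives the time, the measured TCP pose, the force and the opening at its end, in the units of the state.
- ctrl.get_obs(): the state, without advancing time (a new reading comes with each control period).
- eyes.camera(name): name is "scene" or "top"; returns a dict with "frame" (480x640x3 uint8, red, green, blue), "vertical_fov" (degrees; the focal length in pixels is half the picture's height over the tangent of half this angle, whatever the lens; pixels are square), "cx", "cy" (the principal point, pixels), "eye" and "attitude" of the camera in the world. Camera axes: x right, y down, z forward; pixel columns grow to the right and rows downward; lengths in m; the calibration is good to about 2 mm. A picture is of the moment at which its call begins. There is no depth.
- ctrl.hand_in(): hands the job in, once; it reports no verdict.
The state is a dict: "time_s": time; "qpos": joint angles; "joint_vel": joint speeds; "tau": joint torques, N m; "ee_pos": TCP position; "eef_rot": TCP orientation; "force": force on the tool from outside, world axes, zero at the start; "moment": the same for the moment, N m; "grip_width": finger opening in m.
Only numpy, scipy, OpenCV 4.12 (cv2) and the standard library are available. Lean on these libraries where they do the work, as an engineer would, in place of code of your own. Each camera call takes 0.05 s, during which the arm holds its last target.

## Working session

There is one attempt and no reset: what is moved stays moved. The work goes in short steps, Python scripts to look and compute and a tool call to move; the robot and the scene stay as the last step left them, time stands still between calls to the robot, and variables do not carry over. Pictures are saved under pics/ and viewed, and the job is handed in when it is done.

Besides the shell and the picture viewer there is one more tool, called by a JSON object that holds its "op" and its "data". jog_arm: Moves the arm, as the interface text tells. Its arguments: {"type":"object","properties":{"moves":{"type":"array","items":{"type":"array"}},"squeeze":{"type":"number"}},"required":["moves"]}

```bash
mkdir -p pics; ls
cat > h.py <<'E'
import numpy as np, cv2
from station import ctrl, eyes
def snap(n,f):
    c=eyes.camera(n); cv2.imwrite(f,c["frame"][:,:,::-1]); 
    np.savez(f.replace('.png','.npz'),**{k:np.array(v) for k,v in c.items()}); return c
E
python3 - <<'E'
from h import *
print(ctrl.get_obs())
for n in("scene","top"):
    c=snap(n,f"pics/{n}0.png"); print({k:v for k,v in c.items() if k!="frame"})
E
```

```text
pics
{'time_s': 0.0, 'qpos': array([ 1.26538104e+00,  3.00496079e-01,  1.52154274e+00,  3.34267083e-05,
        1.32070412e+00, -6.65909470e-02]), 'joint_vel': array([-0.00019791, -0.00019034,  0.00096461, -0.00092969,  0.00068257,
       -0.00023778]), 'tau': array([-1.57891176e-03, -5.31804407e+01, -3.52748144e+01,  7.07406714e-02,
        2.44121114e-02, -7.84901999e-05]), 'ee_pos': array([0.13002302, 0.53415474, 0.20488885]), 'eef_rot': array([-3.14044706e+00, -1.08848020e-04,  2.90275996e+00]), 'force': array([-0.06825568, -0.20767823, -0.35969924]), 'moment': array([0.00676308, 0.01297271, 0.00690896]), 'grip_width': 0.09394223841767707}
{'vertical_fov': 46.1422585828565, 'cx': 304.4933572671845, 'cy': 248.53380388868788, 'eye': array([0.0086408 , 0.82164993, 1.14681273]), 'attitude': array([-2.38213156, -0.01926625, -2.57827676])}
{'vertical_fov': 53.952763325630755, 'cx': 318.9756965139377, 'cy': 236.4228990159859, 'eye': array([ 0.47137987, -0.05656134,  1.12693959]), 'attitude': array([-3.07338435, -0.01439003, -1.58086513])}
```

View pics/scene0.png

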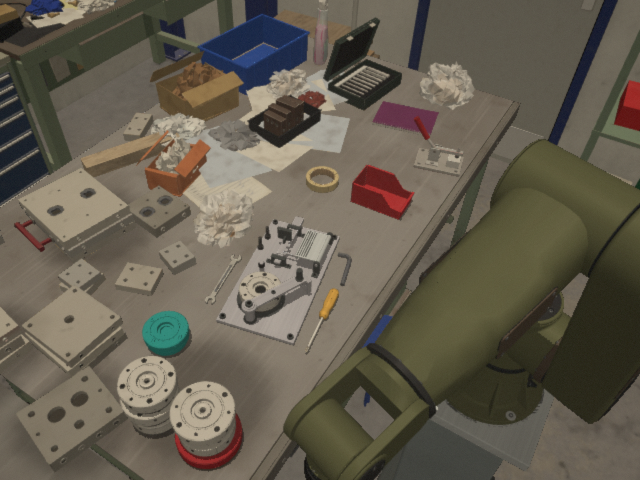

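View pics/top0.png

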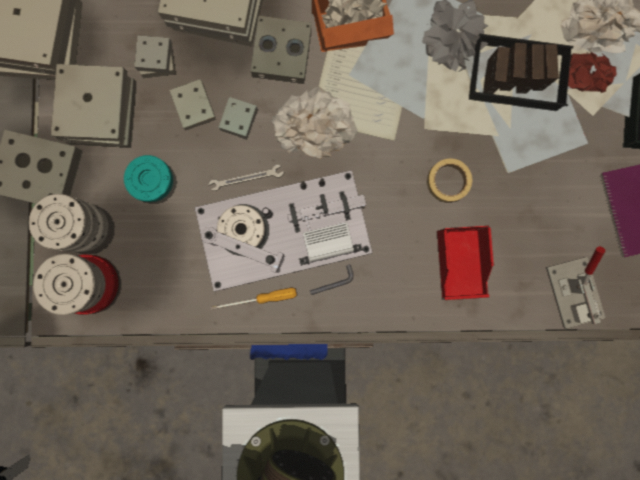

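Run:
```python
import cv2
a=cv2.imread('pics/top0.png')[160:310,185:385]; cv2.imwrite('pics/top0c.png',cv2.resize(a,None,fx=4,fy=4,interpolation=cv2.INTER_CUBIC))
a=cv2.imread('pics/scene0.png')[205:355,210:360]; cv2.imwrite('pics/scene0c.png',cv2.resize(a,None,fx=4,fy=4,interpolation=cv2.INTER_CUBIC))
```

```text
(no output)
```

View pics/top0c.png

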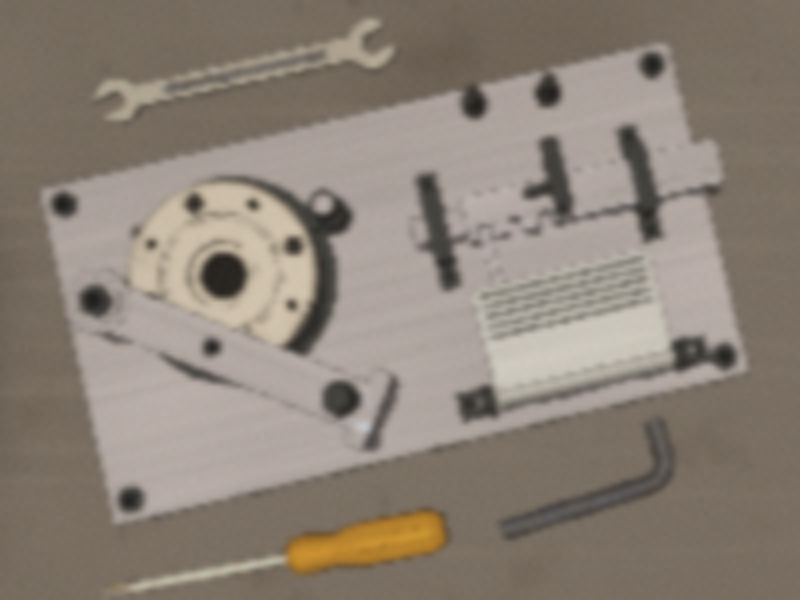

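View pics/scene0c.png

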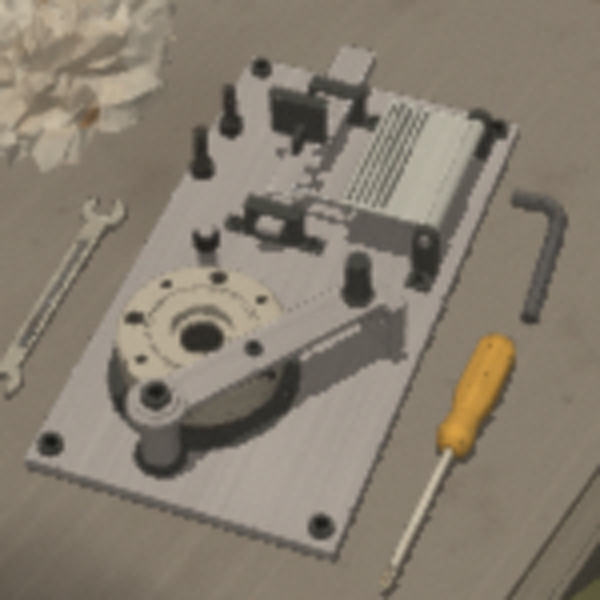

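```bash
cat > g.py <<'E'
import numpy as np
from scipy.spatial.transform import Rotation as R
from scipy.optimize import least_squares
class Cam:
    def __init__(s,f):
        c=np.load(f); s.f=240/np.tan(np.radians(float(c['vertical_fov']))/2); s.c=np.array([c['cx'],c['cy']],float)
        s.e=c['eye']; s.R=R.from_euler('xyz',c['attitude']).as_matrix()
    def proj(s,P):
        q=(np.atleast_2d(P)-s.e)@s.R; return s.f*q[:,:2]/q[:,2:]+s.c
    def ray(s,uv,z):
        d=s.R@np.r_[(np.array(uv)-s.c)/s.f,1]; return s.e+d*(z-s.e[2])/d[2]
def F2W(p,P):
    P=np.atleast_2d(np.array(P,float)); c,s_=np.cos(p[2]),np.sin(p[2])
    return np.c_[P[:,0]*c-P[:,1]*s_+p[0],P[:,0]*s_+P[:,1]*c+p[1],P[:,2]]
E
python3 - <<'E'
from g import *
T=Cam('pics/top0.npz');S=Cam('pics/scene0.npz')
f=lambda a,o:(np.array(a,float)+.5)/4-.5+np.array(o)
M=[[.08,.18,.012],[-.125,.18,.012],[-.125,-.205,.012],[.08,-.205,.012]]
tu=f([(43,190),(113,523),(747,370),(668,44)],(185,160)); su=f([(28,463),(335,557),(518,125),(258,60)],(210,205))
def fit(w):
    r=lambda p:np.concatenate([(T.proj(F2W(p,M))-tu).ravel()*w[0],(S.proj(F2W(p,M))-su).ravel()*w[1]])
    s=least_squares(r,[.5,0,0.2]); print(w,s.x,np.round(s.fun,2)); return s.x
fit((1,0));fit((0,1));p=fit((1,1))
np.save('pose.npy',p)
for n,uv,z in(("stud",(341,397),.101),("pivot",(95,299),.067),("screwa",(474,102),.054),("tab",(0,0),0)):
    w=T.ray(f(uv,(185,160)),z); d=w[:2]-p[:2];c,s=np.cos(p[2]),np.sin(p[2]); print(n,w,(c*d[0]+s*d[1])*1e3,(-s*d[0]+c*d[1])*1e3)
w=S.ray(f((358,262),(210,205)),.101);print('stud scene',w)
w=S.ray(f((155,392),(210,205)),.067);print('pivot scene',w)
for q in([0,.15,.063],[-.059,-.108,.0515],[.01,-.118,.054],[0,.002,.084],[0,.08,.05]): print(q,F2W(p,q))
E
```

```text
(1, 0) [0.5832781  0.02852526 0.22345991] [-1.14 -0.71  0.13  0.59  0.84  0.91  0.18 -0.85 -0.   -0.    0.   -0.
  0.    0.   -0.   -0.  ]
(0, 1) [0.58114571 0.03137184 0.22819286] [-0.    0.   -0.    0.   -0.    0.   -0.   -0.   -0.64 -0.37  0.64 -0.04
  1.12  0.68 -1.17 -0.39]
(1, 1) [0.5825334  0.02945648 0.22555229] [-1.58 -0.22 -0.12  1.04  0.51  1.02 -0.31 -0.7  -0.74 -1.27  0.36 -0.82
  1.18  0.22 -1.   -0.95]
stud [0.49343855 0.03505809 0.101     ] -85.58536812545681 25.385307332194476
pivot [0.55050798 0.17589264 0.067     ] 1.5354370152529246 149.88935422093772
screwa [ 0.66295884 -0.03751636  0.054     ] 63.410200980388396 -83.26319870427815
tab [0.73687499 0.24876204 0.        ] 199.4787553587896 179.23303102083005
stud scene [0.4937367 0.0406733 0.101    ]
pivot scene [0.55570721 0.17048941 0.067     ]
[0, 0.15, 0.063] [[0.54898669 0.17565709 0.063     ]]
[-0.059, -0.108, 0.0515] [[ 0.54918145 -0.08900299  0.0515    ]]
[0.01, -0.118, 0.054] [[ 0.61867018 -0.08331822  0.054     ]]
[0, 0.002, 0.084] [[0.58208611 0.03140582 0.084     ]]
[0, 0.08, 0.05] [[0.56464182 0.10743014 0.05      ]]
```

```bash
cat > w.py <<'E'
from g import *
p=np.load('pose.npy')
def stud(a,off): # TCP world for finger pushing stud at strap angle a, off = extra gap mm
    return F2W(p,[-.148*np.sin(a)-.0205-off/1e3,.150-.148*np.cos(a),0])[0]*1e3
E
python3 - <<'E'
from w import *
print(stud(.6,12))
for a in(.6,.5,.4,.3,.2,.1,0,-.02):print(a,np.round(stud(a,0)))
E
```

```text
[463.17762628  30.64359523   0.        ]
0.6 [475.  33.   0.]
0.5 [489.  29.   0.]
0.4 [503.  25.   0.]
0.3 [518.  23.   0.]
0.2 [533.  23.   0.]
0.1 [548.  24.   0.]
0 [562.  27.   0.]
-0.02 [565.  28.   0.]
```

{"op": "jog_arm", "data": {"moves": [[[30, -40, 0], [0, 0, -1.3], 0], [[60, -75, 0], [0, 0, -2.6], 0], [[85, -110, 0], [0, 0, -3.9], 0], [[110, -145, 0], [0, 0, -5.2], 0], [[135, -180, 0], [0, 0, -6.5], 0]]}}

```text
time_s: 0.52
ee_pos: [0.2559, 0.3662, 0.2052]
eef_rot: [-3.141, 0.0, 2.33]
force: [0.8, 0.3, 0.3]
grip_width: 0.0641
```

{"op": "jog_arm", "data": {"moves": [[[22, -34, 0], [0, 0, -1.3], 0], [[44, -68, 0], [0, 0, -2.6], 0], [[65, -103, 0], [0, 0, -3.9], 0], [[87, -137, 0], [0, 0, -5.2], 0], [[109, -171, 0], [0, 0, -6.2], 0]]}}

```text
time_s: 0.93
ee_pos: [0.3648, 0.1951, 0.2055]
eef_rot: [3.141, -0.0, 1.789]
force: [1.5, 1.1, 0.2]
grip_width: 0.0308
```

{"op": "jog_arm", "data": {"moves": [[[22, -36, 0], [0, 0, 0], 0], [[44, -72, 0], [0, 0, 0], 0], [[66, -108, 0], [0, 0, 0], 0], [[83, -152, 0], [0, 0, 0], 0], [[83, -152, -20], [0, 0, 0], 0]]}}

```text
time_s: 1.35
ee_pos: [0.4501, 0.0405, 0.1876]
eef_rot: [3.137, 0.002, 1.791]
force: [0.6, 1.1, 0.3]
grip_width: 0.0007
```

```bash
python3 -c "
from station import ctrl
o=ctrl.get_obs();print(o['ee_pos'],o['eef_rot'],o['force'],o['grip_width'])"
```

```text
[0.45012897 0.04050394 0.18758861] [3.13706277e+00 1.72470193e-03 1.79073896e+00] [0.61550007 1.13147063 0.32181164] 0.0007254561157280974
```

{"op": "jog_arm", "data": {"moves": [[[2, 0, -35], [0, 0, 0], 0], [[4, 0, -70], [0, 0, 0], 0], [[4, 0, -107], [0, 0, 0], 0], [[4, 0, -107], [0, 0, 0], 0], [[4, 0, -107], [0, 0, 0], 0]]}}

```text
time_s: 1.77
ee_pos: [0.4506, 0.045, 0.0781]
eef_rot: [-3.138, -0.001, 1.794]
force: [0.5, -0.4, 0.7]
grip_width: 0.0007
```

```bash
cat > look.py <<'E'
import sys
from h import *
k=sys.argv[1]
snap("top",f"pics/top{k}.png");snap("scene",f"pics/scene{k}.png")
a=cv2.imread(f'pics/top{k}.png')[160:310,185:385];b=cv2.imread(f'pics/scene{k}.png')[205:355,210:360]
cv2.imwrite(f'pics/t{k}.png',cv2.resize(a,None,fx=4,fy=4,interpolation=cv2.INTER_CUBIC))
cv2.imwrite(f'pics/s{k}.png',cv2.resize(b,None,fx=4,fy=4,interpolation=cv2.INTER_CUBIC))
o=ctrl.get_obs();print(o['time_s'],o['ee_pos'],o['eef_rot'],o['force'],o['grip_width'])
E
python3 look.py 1
```

```text
1.8667 [0.45234142 0.04510528 0.08046074] [3.13933927e+00 4.78348095e-04 1.79469047e+00] [-0.96435939  0.2869202  -0.4731496 ] 0.0004790102980580589
```

View pics/t1.png

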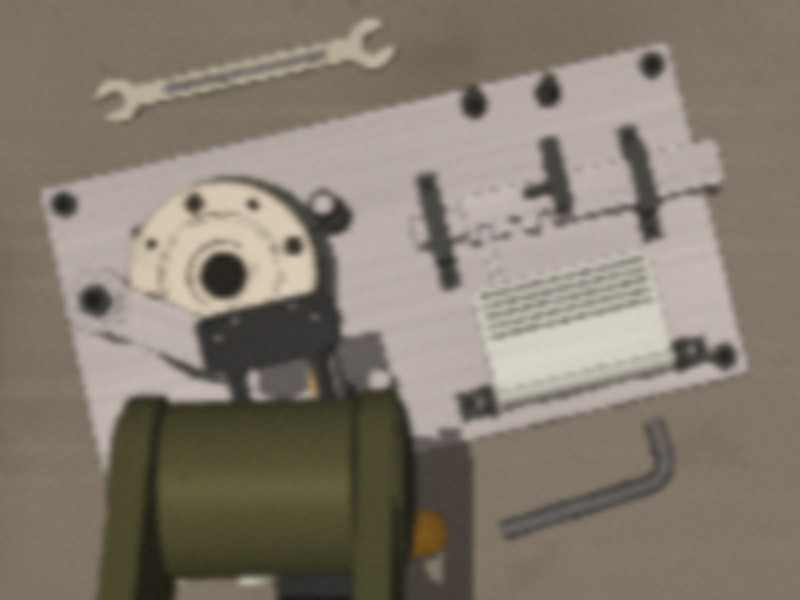

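View pics/s1.png

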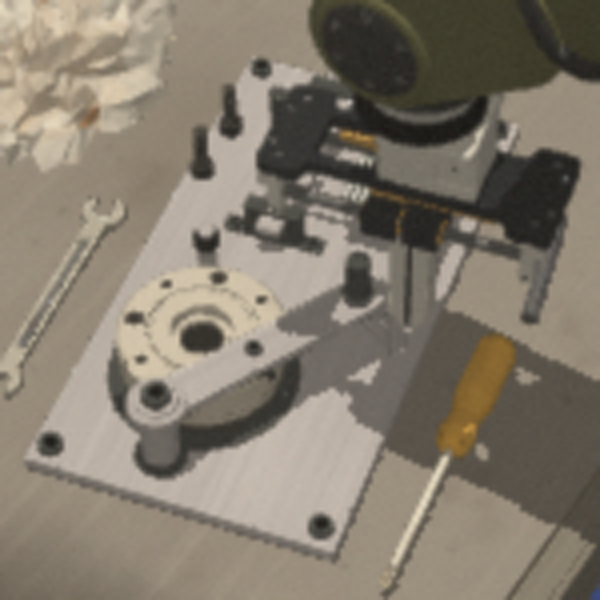

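{"op": "jog_arm", "data": {"moves": [[[10, -14, -3], [0, 0, 0], 0], [[15, -14, -3], [0, 0, 0], 0], [[20, -14, -3], [0, 0, 0], 0], [[25, -15, -3], [0, 0, 0], 0], [[30, -16, -3], [0, 0, 0], 0]]}}

```text
time_s: 2.28
ee_pos: [0.4819, 0.0293, 0.0762]
eef_rot: [3.141, 0.0, 1.795]
force: [-0.7, -0.8, 0.1]
grip_width: 0.0006
```

{"op": "jog_arm", "data": {"moves": [[[8, 0, 0], [0, 0, 0], 0], [[16, -3, 0], [0, 0, 0], 0], [[24, -5, 0], [0, 0, 0], 0], [[32, -6, 0], [0, 0, 0], 0], [[40, -6, 0], [0, 0, 0], 0]]}}

```text
time_s: 2.7
ee_pos: [0.5222, 0.0227, 0.0753]
eef_rot: [-3.141, 0.0, 1.794]
force: [-0.8, -0.7, 0.3]
grip_width: 0.0005
```

```bash
python3 look.py 2
```

```text
2.8 [0.52238105 0.02296155 0.07529726] [ 3.14128727e+00 -4.17842191e-05  1.79424826e+00] [-0.19744157  0.04883697  0.61663539] 0.0005089155481036974
```

View pics/s2.png

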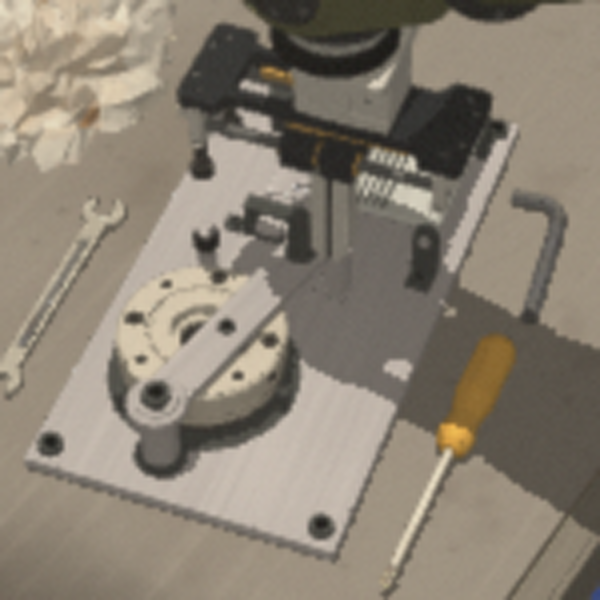

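Works: the strap has swung (stud at ~(300,240) in the crop, against the finger). Continuing to the stop.

{"op": "jog_arm", "data": {"moves": [[[8, 0, 0], [0, 0, 0], 0], [[16, 0, 0], [0, 0, 0], 0], [[24, 1, 0], [0, 0, 0], 0], [[30, 2, 0], [0, 0, 0], 0], [[36, 3, 0], [0, 0, 0], 0]]}}

```text
time_s: 3.22
ee_pos: [0.5581, 0.0261, 0.0754]
eef_rot: [3.142, -0.0, 1.795]
force: [-1.1, -0.5, -0.0]
grip_width: 0.0003
```

{"op": "jog_arm", "data": {"moves": [[[2, 0.5, 0], [0, 0, 0], 0], [[4, 1, 0], [0, 0, 0], 0], [[5, 1, 0], [0, 0, 0], 0]]}}

```text
time_s: 3.47
ee_pos: [0.5624, 0.0272, 0.0753]
eef_rot: [-3.141, -0.0, 1.795]
force: [-1.0, 0.3, 0.0]
grip_width: 0.0
```

{"op": "jog_arm", "data": {"moves": [[[1, 0.2, 0], [0, 0, 0], 0], [[2, 0.5, 0], [0, 0, 0], 0], [[2, 0.5, 0], [0, 0, 0], 0]]}}

```text
time_s: 3.72
ee_pos: [0.5639, 0.0274, 0.0754]
eef_rot: [-3.14, -0.0, 1.795]
force: [-3.8, -0.9, 0.8]
grip_width: 0.0006
```

{"op": "jog_arm", "data": {"moves": [[[1, 0.2, 0], [0, 0, 0], 0], [[2, 0.4, 0], [0, 0, 0], 0], [[2, 0.4, 0], [0, 0, 0], 0]]}}

```text
time_s: 3.97
ee_pos: [0.5642, 0.0275, 0.0753]
eef_rot: [-3.136, -0.001, 1.795]
force: [-19.1, -4.6, 10.1]
grip_width: 0.0006
```

{"op": "jog_arm", "data": {"moves": [[[-5, -1, 0], [0, 0, 0], 0], [[-15, -3, 5], [0, 0, 0], 0], [[-25, -6, 40], [0, 0, 0], 30], [[-35, -20, 80], [0, 0, 0], 62], [[-50, -50, 100], [0, 0, 0], 62]]}}

```text
time_s: 4.38
ee_pos: [0.5171, -0.0208, 0.179]
eef_rot: [3.137, 0.001, 1.797]
force: [0.1, -0.2, 1.1]
grip_width: 0.0169
```

```bash
python3 look.py 3
python3 - <<'E'
from w import *
for q in([-.059,-.13,.0],[.01,-.13,0],[-.027,-.13,0],[-.027,-.145,0]): print(q,F2W(p,q)*1e3)
E
```

```text
4.4833 [ 0.51679824 -0.02458089  0.17968807] [3.13487018e+00 2.79855404e-03 1.79254273e+00] [0.11980026 0.82635716 0.68750888] 0.024701129489570144
[-0.059, -0.13, 0.0] [[ 554.10163481 -110.44575004    0.        ]]
[0.01, -0.13, 0] [[621.35391574 -95.01426566   0.        ]]
[-0.027, -0.13, 0] [[ 585.29109843 -103.2891196     0.        ]]
[-0.027, -0.145, 0] [[ 588.64576894 -117.90918068    0.        ]]
```

View pics/s3.png

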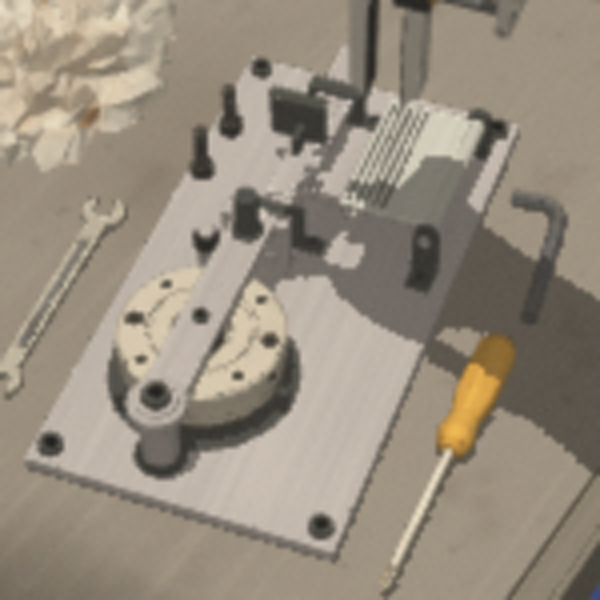

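View pics/t3.png

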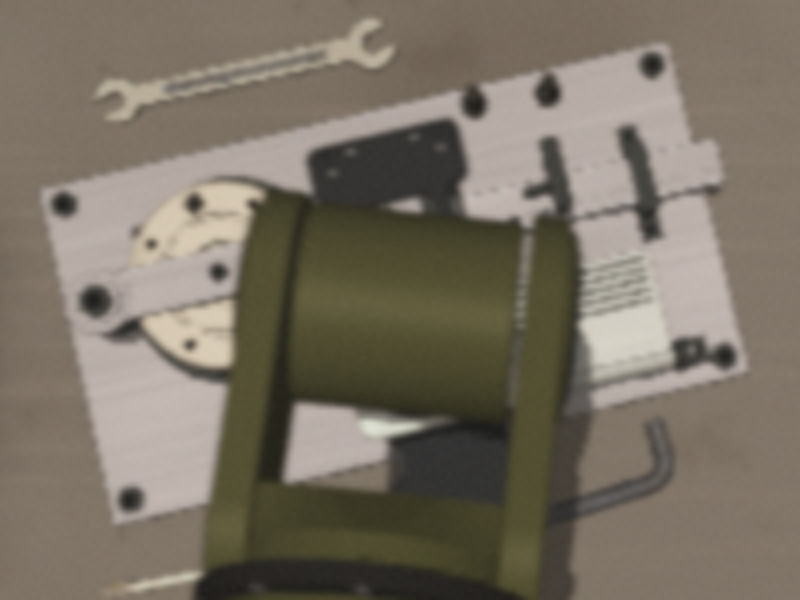

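Run:
```python
from w import *
T=Cam('pics/top0.npz');S=Cam('pics/scene0.npz')
f=lambda a,o:(np.array(a,float)+.5)/4-.5+np.array(o)
def inv(w):
    d=w[:2]-p[:2];c,s=np.cos(p[2]),np.sin(p[2]);return np.round([(c*d[0]+s*d[1])*1e3,(-s*d[0]+c*d[1])*1e3],1)
for uv in((548,140),(565,212)): print('top plate end',inv(T.ray(f(uv,(185,160)),.074)))
for uv in((272,88),(327,113)): print('scene plate end',inv(S.ray(f(uv,(210,205)),.074)))
print(F2W(p,[-.0245,-.141,0])*1e3, inv(np.array([.5642,.0275])))
```

```text
top plate end [  29.2 -118.3]
top plate end [ -12.7 -118.1]
scene plate end [  31.8 -119.7]
scene plate end [ -11.7 -110.1]
[[ 590.18786698 -113.45138597    0.        ]] [-18.3   2.2]
```

{"op": "jog_arm", "data": {"moves": [[[25, -30, 0], [0, 0, 0], 60], [[50, -60, 0], [0, 0, 0], 60], [[73, -89, 0], [0, 0, 0], 60], [[73, -89, -40], [0, 0, 0], 60], [[73, -89, -80], [0, 0, 0], 60]]}}

```text
time_s: 4.9
ee_pos: [0.5911, -0.1125, 0.095]
eef_rot: [3.138, 0.002, 1.793]
force: [0.8, 1.2, -1.5]
grip_width: 0.0577
```

{"op": "jog_arm", "data": {"moves": [[[0, 0, 0], [0, 0, 0], 60], [[0, 0, 0], [0, 0, 0], 60]]}}

```text
time_s: 5.07
ee_pos: [0.5886, -0.1106, 0.0942]
eef_rot: [-3.138, -0.002, 1.795]
force: [0.9, 0.2, 0.7]
grip_width: 0.0597
```

```bash
python3 look.py 4
```

```text
5.1667 [ 0.59035383 -0.1108906   0.09778823] [3.13910116e+00 1.17367543e-03 1.79495028e+00] [-0.17047087 -0.16497492  0.15711599] 0.0596825525033155
```

View pics/s4.png

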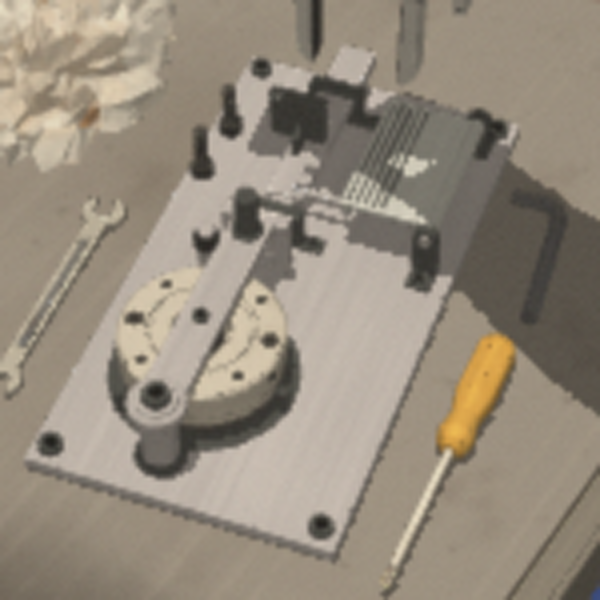

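{"op": "jog_arm", "data": {"moves": [[[0, -2, -20], [0, 0, 0], 60], [[0, -2, -38], [0, 0, 0], 60], [[0, -2, -43], [0, 0, 0], 60], [[0, -2, -44], [0, 0, 0], 60], [[0, -2, -44], [0, 0, 0], 60]]}}

```text
time_s: 5.58
ee_pos: [0.5901, -0.1131, 0.0532]
eef_rot: [3.14, 0.001, 1.795]
force: [0.6, -0.6, 0.9]
grip_width: 0.0607
```

```bash
python3 look.py 5
```

```text
5.6833 [ 0.59016926 -0.11314155  0.05325023] [3.13942019e+00 1.11578540e-03 1.79471019e+00] [-0.21038862  0.41941437  1.08072362] 0.05982176384689183
```

View pics/s5.png

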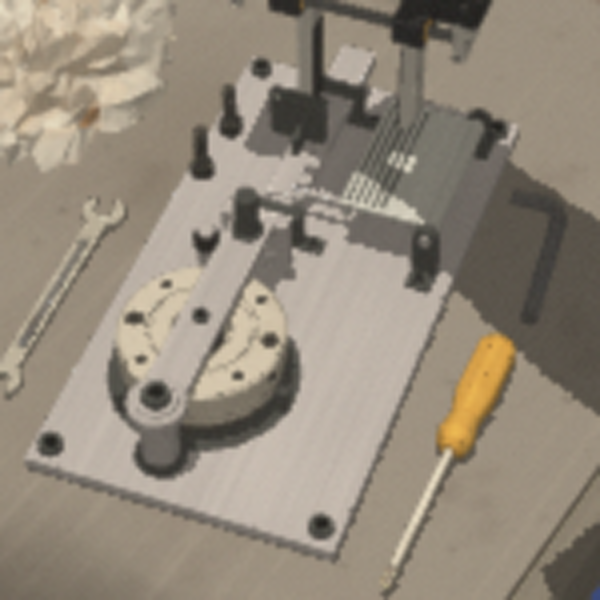

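{"op": "jog_arm", "data": {"moves": [[[0, 0, -2], [0, 0, 0], 60], [[0, 0, -4], [0, 0, 0], 60], [[0, 0, -6], [0, 0, 0], 60], [[0, 0, -6], [0, 0, 0], 60]]}}

```text
time_s: 6.02
ee_pos: [0.5903, -0.1132, 0.0462]
eef_rot: [3.139, 0.001, 1.795]
force: [3.5, 0.8, 6.3]
grip_width: 0.0599
```

{"op": "jog_arm", "data": {"moves": [[[0, 0, -1], [0, 0, 0], 60], [[0, 0, -2], [0, 0, 0], 60], [[0, 0, -2], [0, 0, 0], 60]]}}

```text
time_s: 6.27
ee_pos: [0.5903, -0.1132, 0.0444]
eef_rot: [3.139, 0.001, 1.795]
force: [4.5, 0.7, 6.4]
grip_width: 0.0599
```

{"op": "jog_arm", "data": {"moves": [[[0, 0, -1], [0, 0, 0], 60], [[0, 0, -1.5], [0, 0, 0], 60], [[0, 0, -1.5], [0, 0, 0], 60]]}}

```text
time_s: 6.52
ee_pos: [0.5904, -0.1132, 0.0439]
eef_rot: [3.139, 0.001, 1.795]
force: [-0.5, 1.5, 15.2]
grip_width: 0.06
```

{"op": "jog_arm", "data": {"moves": [[[-0.9, 3.9, 0], [0, 0, 0], 60], [[-1.8, 7.8, 0], [0, 0, 0], 60], [[-2.7, 11.7, 0], [0, 0, 0], 60], [[-3.6, 15.6, 0], [0, 0, 0], 60]]}}

```text
time_s: 6.85
ee_pos: [0.5876, -0.0992, 0.0441]
eef_rot: [3.137, 0.005, 1.795]
force: [4.4, -10.9, 11.5]
grip_width: 0.0601
```

{"op": "jog_arm", "data": {"moves": [[[-0.9, 3.9, -0.3], [0, 0, 0], 60], [[-1.8, 7.8, -0.3], [0, 0, 0], 60], [[-2.2, 9.7, -0.3], [0, 0, 0], 60]]}}

```text
time_s: 7.1
ee_pos: [0.5855, -0.0896, 0.044]
eef_rot: [3.137, 0.005, 1.795]
force: [3.5, -11.5, 12.8]
grip_width: 0.06
```

```bash
python3 look.py 6
```

```text
7.2 [ 0.58541244 -0.08929373  0.04393705] [3.13699051 0.00428596 1.79485162] [ 3.35510424 -8.04070104 12.77154567] 0.059790812071233414
```

View pics/s6.png

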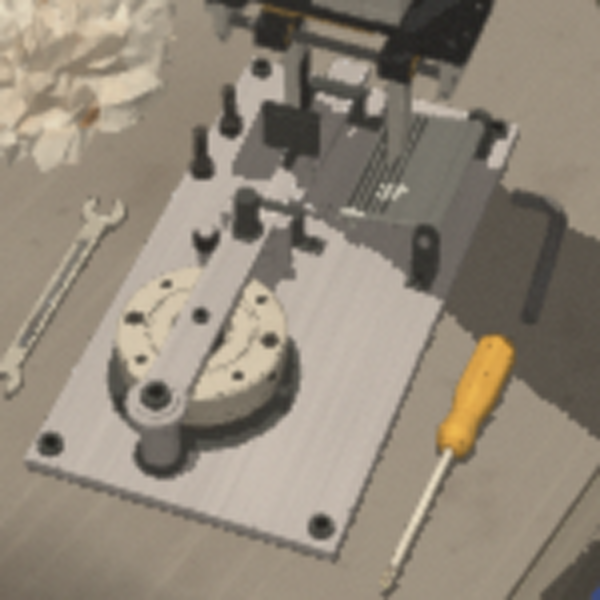

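{"op": "jog_arm", "data": {"moves": [[[-0.9, 3.9, 0], [0, 0, 0], 60], [[-1.8, 7.8, 0], [0, 0, 0], 60], [[-2.7, 11.7, 0], [0, 0, 0], 60], [[-3.6, 15.6, 0], [0, 0, 0], 60]]}}

```text
time_s: 7.53
ee_pos: [0.582, -0.0742, 0.044]
eef_rot: [3.137, 0.005, 1.795]
force: [3.8, -11.7, 13.2]
grip_width: 0.0597
```

{"op": "jog_arm", "data": {"moves": [[[-0.4, 1.9, 0], [0, 0, 0], 60], [[-0.8, 3.4, 0], [0, 0, 0], 60], [[-0.8, 3.4, 0], [0, 0, 0], 60]]}}

```text
time_s: 7.78
ee_pos: [0.5811, -0.0704, 0.0439]
eef_rot: [3.137, 0.004, 1.795]
force: [4.2, -9.0, 13.9]
grip_width: 0.0596
```

{"op": "jog_arm", "data": {"moves": [[[-0.3, 1.2, 0], [0, 0, 0], 60], [[-0.3, 1.2, 0], [0, 0, 0], 60]]}}

```text
time_s: 7.95
ee_pos: [0.5809, -0.0694, 0.044]
eef_rot: [3.137, 0.005, 1.795]
force: [4.7, -9.4, 13.2]
grip_width: 0.0601
```

{"op": "jog_arm", "data": {"moves": [[[-0.2, 0.8, 0], [0, 0, 0], 60], [[-0.2, 0.8, 0], [0, 0, 0], 60]]}}

```text
time_s: 8.12
ee_pos: [0.5807, -0.0686, 0.0439]
eef_rot: [3.137, 0.004, 1.795]
force: [4.5, -10.1, 13.9]
grip_width: 0.0598
```

{"op": "jog_arm", "data": {"moves": [[[-0.2, 0.8, 0], [0, 0, 0], 60], [[-0.2, 0.8, 0], [0, 0, 0], 60]]}}

```text
time_s: 8.28
ee_pos: [0.5805, -0.0678, 0.044]
eef_rot: [3.137, 0.005, 1.795]
force: [4.5, -11.8, 13.3]
grip_width: 0.0602
```

{"op": "jog_arm", "data": {"moves": [[[-0.2, 0.8, 0], [0, 0, 0], 60], [[-0.2, 0.8, 0], [0, 0, 0], 60]]}}

```text
time_s: 8.45
ee_pos: [0.5803, -0.0671, 0.0439]
eef_rot: [3.137, 0.005, 1.795]
force: [4.9, -11.0, 13.1]
grip_width: 0.06
```

{"op": "jog_arm", "data": {"moves": [[[-0.2, 0.8, 0], [0, 0, 0], 60], [[-0.2, 0.8, 0], [0, 0, 0], 60]]}}

```text
time_s: 8.62
ee_pos: [0.5803, -0.067, 0.044]
eef_rot: [3.136, 0.006, 1.794]
force: [5.9, -15.4, 11.3]
grip_width: 0.0599
```

{"op": "jog_arm", "data": {"moves": [[[-0.2, 0.8, 0], [0, 0, 0], 60], [[-0.2, 0.8, 0], [0, 0, 0], 60]]}}

```text
time_s: 8.78
ee_pos: [0.5803, -0.0668, 0.044]
eef_rot: [3.136, 0.006, 1.794]
force: [7.4, -20.9, 10.3]
grip_width: 0.0596
```

{"op": "jog_arm", "data": {"moves": [[[0.6, -2.6, 0], [0, 0, 0], 60], [[0.6, -2.6, 2], [0, 0, 0], 60], [[0.6, -2.6, 5], [0, 0, 0], 60], [[0.6, -2.6, 10], [0, 0, 0], 60], [[0.6, -2.6, 14], [0, 0, 0], 60]]}}

```text
time_s: 9.2
ee_pos: [0.5784, -0.0673, 0.0556]
eef_rot: [-3.141, 0.001, 1.794]
force: [2.2, -7.4, -6.6]
grip_width: 0.06
```

```bash
python3 look.py 7
```

```text
9.3 [ 0.57856104 -0.06730023  0.05608507] [3.14144555e+00 1.56751695e-03 1.79386970e+00] [-1.71775839 -6.00386284  4.85951187] 0.06013321734672183
```

View pics/s7.png

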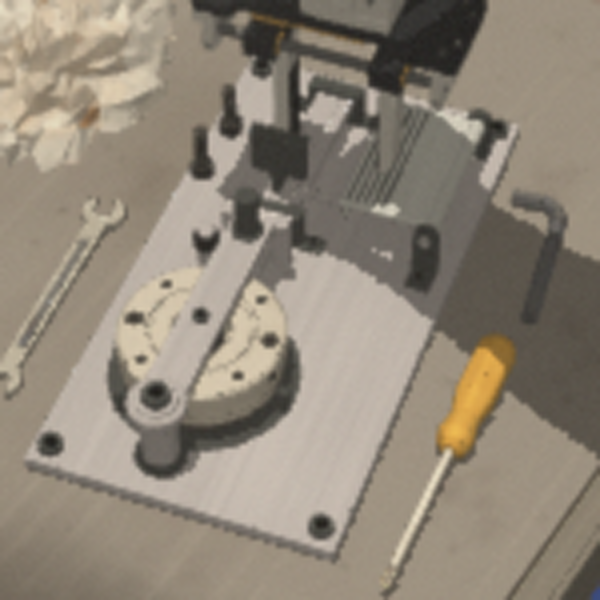

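{"op": "jog_arm", "data": {"moves": [[[0.9, -4, 0], [0, 0, 0], 60], [[2, -8, 5], [0, 0, 0], 60], [[2, -8, 45], [0, 0, 0], 60], [[2, -8, 85], [0, 0, 0], 60], [[-20, 10, 120], [0, 0, 0], 60]]}}

```text
time_s: 9.72
ee_pos: [0.5616, -0.0593, 0.1756]
eef_rot: [3.14, 0.001, 1.793]
force: [0.3, 0.5, 0.7]
grip_width: 0.0602
```

{"op": "jog_arm", "data": {"moves": [[[-40, 0, 10], [0, 0, 0], 60], [[-80, 0, 20], [0, 0, 0], 60], [[-120, 0, 40], [0, 0, 0], 60], [[-150, 35, 40], [0, 0, 0], 60], [[-180, 70, 40], [0, 0, 0], 60]]}}

```text
time_s: 10.13
ee_pos: [0.3857, 0.004, 0.214]
eef_rot: [3.14, 0.0, 1.791]
force: [-0.2, -0.2, 1.3]
grip_width: 0.0605
```

```bash
python3 look.py 8
```

```text
10.2333 [0.38466213 0.00656163 0.21383281] [ 3.14008171e+00 -2.05811350e-04  1.79667652e+00] [ 0.59886683 -0.36225424  1.02578369] 0.06015168078170892
```

View pics/s8.png

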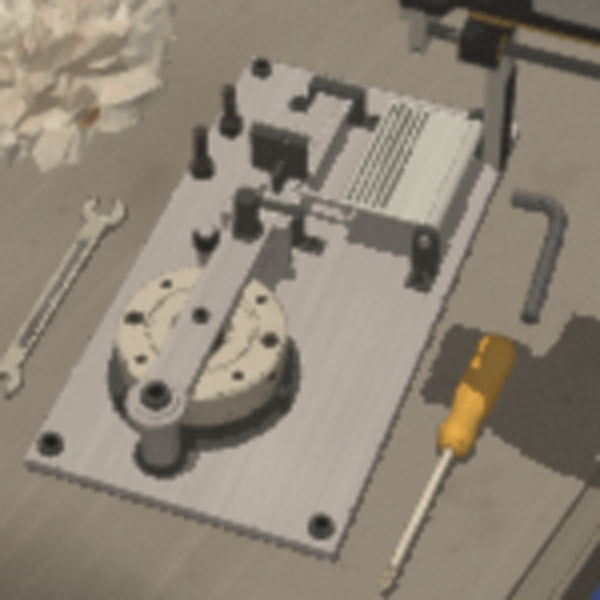

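View pics/t8.png

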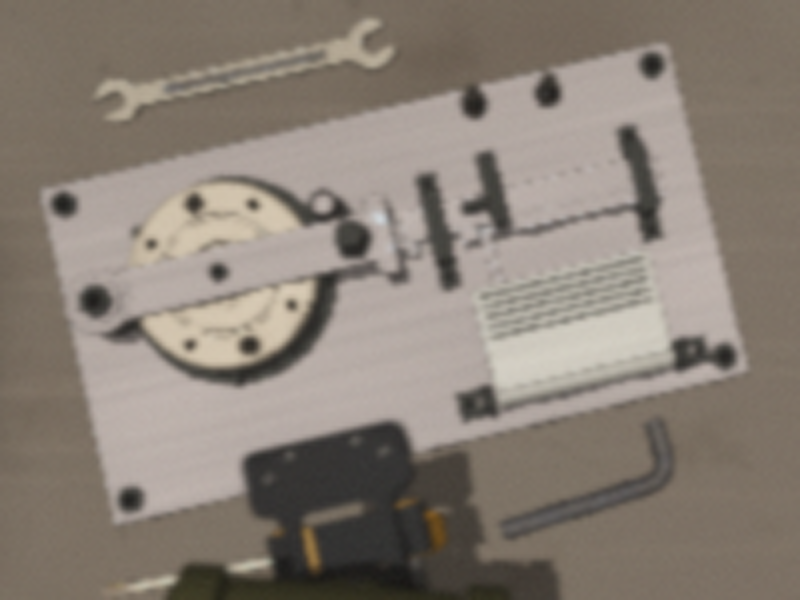

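Run:
```python
import cv2,numpy as np
a,b,m=[cv2.imread(f'pics/scene{k}.png').astype(int) for k in(0,8,5)]
P=lambda n,x0,x1,y0,y1:None
s=lambda i:i[205+95//4:205+230//4,210+340//4:210+450//4]
print('catch scene mean diff',np.abs(s(a)-s(b)).mean())
a2,b2=[cv2.imread(f'pics/top{k}.png').astype(int) for k in(0,8)]
s=lambda i:i[160+240//4:160+410//4,185+465//4:185+690//4]
print('top',np.abs(s(a2)-s(b2)).mean())
o=[cv2.resize(x[222:265,285:325].astype('uint8'),None,fx=10,fy=10,interpolation=cv2.INTER_CUBIC) for x in(a,b)]
cv2.imwrite('pics/cmp.png',np.hstack(o))
```

```text
catch scene mean diff 11.571169208424111
top 4.192176870748299
```

View pics/cmp.png

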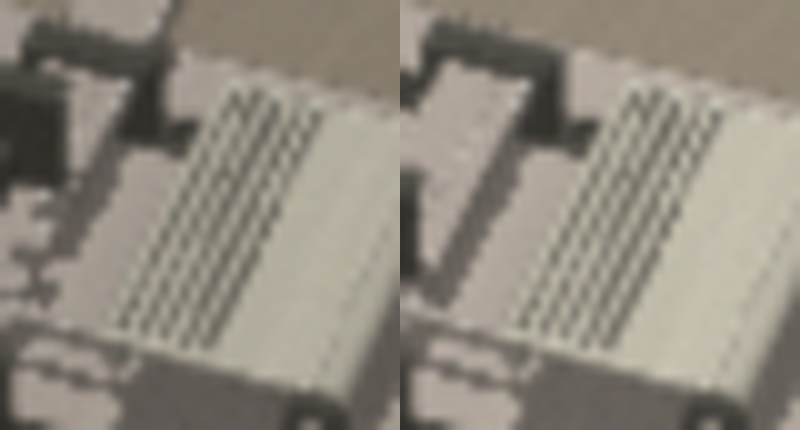

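Run:
```python
import cv2,numpy as np
from g import *
p=np.load('pose.npy')
S=Cam('pics/scene0.npz');T=Cam('pics/top0.npz')
g=lambda n,k:cv2.imread(f'pics/{n}{k}.png')
for n,box in(("scene",(230,258,297,318)),("top",(222,246,304,350))):
    y0,y1,x0,x1=box
    for k in range(9):
        i=cv2.cvtColor(g(n,k),cv2.COLOR_BGR2GRAY).astype(np.float32)[y0:y1,x0:x1]
        if k==0:r=i
        else: print(n,k,[np.round(v,2) for v in cv2.phaseCorrelate(r,i,cv2.createHanningWindow((x1-x0,y1-y0),cv2.CV_32F))],i.mean(),r.mean())
# predicted shift of pad edge for catch angles
for a in(0.04,.16):
    h=np.array([-.105,-.108,.0515]); 
    q0=[-.05,-.108,.0515]; q1=[-.105+.055*np.cos(a),-.108,.0515-.055*np.sin(a)]
    print(a,S.proj(F2W(p,q1))-S.proj(F2W(p,q0)),T.proj(F2W(p,q1))-T.proj(F2W(p,q0)))
```

```text
scene 1 [array([-2.13,  0.27]), np.float64(0.2)] 74.76871 144.10884
scene 2 [array([-2.52, -1.07]), np.float64(0.26)] 98.41496 144.10884
scene 3 [array([-0.47, -0.02]), np.float64(0.82)] 147.95918 144.10884
scene 4 [array([0.22, 0.15]), np.float64(0.63)] 118.63776 144.10884
scene 5 [array([-0.25, -0.49]), np.float64(0.43)] 116.92857 144.10884
scene 6 [array([ 0.54, -0.4 ]), np.float64(0.71)] 108.93537 144.10884
scene 7 [array([ 0.17, -0.13]), np.float64(0.95)] 111.04932 144.10884
scene 8 [array([-0.08,  0.03]), np.float64(1.0)] 155.84354 144.10884
top 1 [array([-0.06, -0.05]), np.float64(0.95)] 175.827 167.28079
top 2 [array([ 0.1 , -0.09]), np.float64(0.72)] 173.24818 167.28079
top 3 [array([-0.59,  0.55]), np.float64(0.34)] 121.471924 167.28079
top 4 [array([-0.19, -1.33]), np.float64(0.66)] 58.097828 167.28079
top 5 [array([ 5.27, -1.8 ]), np.float64(0.09)] 55.434784 167.28079
top 6 [array([ 3.69, -2.94]), np.float64(0.15)] 51.857788 167.28079
top 7 [array([0.74, 0.25]), np.float64(0.21)] 58.573368 167.28079
top 8 [array([0.04, 0.09]), np.float64(0.96)] 171.61594 167.28079
0.04 [[-1.92667331e-04  5.68773446e-01]] [[-0.02178587  0.09579298]]
0.16 [[0.18219302 2.30778626]] [[-0.03274892  0.60091383]]
```

Run:
```python
from w import *
from station import ctrl
T=Cam('pics/top8.npz')
for uv in((487,153),(501,231)):
    w=T.ray((np.array(uv)+.5)/4-.5+np.array([185,160]),.074);d=w[:2]-p[:2];c,s=np.cos(p[2]),np.sin(p[2]);print(c*d[0]+s*d[1],-s*d[0]+c*d[1])
print(ctrl.hand_in())
```

```text
0.029973791425203927 -0.08322437512139014
-0.014751656307356335 -0.08064466093974922
the job is handed in; nothing more can be done
None
```

The hub is secured: the strap is shut, the bolt is home and the catch has sprung back up. I handed the job in at about 10 s with the arm clear of everything.

- **Strap:** I pushed the stud with the closed fingertips until the strap met its stop. The force rose from about 1 N to about 20 N with no further motion. The last pictures show the strap still against the stop post.
- **Bolt:** One fingertip held the catch down on its stop while the other pushed the thumb plate to the bolt's end stop, where the force reached about 22 N. In the final top picture the plate lies at fixture y of about -82 mm, which is the home position.
- **Catch:** After release its picture lies within 0.1 pixel of the starting "up" picture. Fully down would shift it by about 2.3 pixels, so it is in its notch. I did not test the lock by pushing the bolt back.
- **Other things:** In the final pictures the hub, cap screws and tools are where they were at the start.

One disagreement: the stud met its stop about 2 mm further in fixture x than my camera fit predicted. That is within the calibration error. The scene and top cameras' separate fits of the fixture also differed by 2–3 mm.

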